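# Turn a reversible driver insert end for end in its holder

## Robot

A 7-joint arm with a two-finger parallel gripper is mounted at the origin on the work surface. World frame = base frame: x ahead of the robot, y to its left, z up, the work surface at z = 0. Lengths are in mm, angles in rad, forces in N, time in s.
With the tool pointing down it reaches from about 400 to 875 mm from the base axis. Payload 4.4 kg.
Tool frame: the origin (TCP) lies at the very end of the fingers, on their centre line; the grasp point (between the pads) lies 19 mm behind it; z points along the fingers, x is the direction in which the jaws open and shut, and the axes are right-handed (so a half turn about z gives the same grasp; the last joint's range is limited). The gripper opens to 85 mm and grips with 20 to 120 N. Pads are 22 mm wide; open, the fingers measure 114 mm over their backs; the gripper's body (76 mm by 85 mm) begins 54 mm behind the grasp point. The pads swing forward as they close: fully open they stand 13 mm farther back than shut.
Start: joints at [-1.237, 0.628, 0.038, 1.517, -0.027, 0.996, -0.02], TCP at [252.98, 598.764, 231.313] pointing down, gripper open.
Joint ranges: [-3.06, 3.06], [-0.37, 2.12], [-1.25, 1.32], [0.18, 2.47], [-1.1, 4.24], [0.23, 1.98], [-2.94, 2.94]. Speed limits (rad/s): [2.57, 2.57, 3.14, 3.14, 3.14, 3.14, 3.14].

## Interface

Orientations are given as [roll, pitch, yaw] about the fixed x, y, z axes, in that order (R = Rz(yaw) Ry(pitch) Rx(roll)).
In Python, from cell import * gives the robot as it stands. The module is installed in compiled form; this text tells all that it offers.
- The arm moves only by the tool play_rows, never from a script. Its argument "targets" is a list of rows, each an object with "slide": the shift along the tool's x, y, z in mm, a list of three; "turn": the turn, a rotation vector about the tool's x, y, z in degrees, a list of three; "hand": the finger opening in mm, from 0 to 85.4. A call has 1 to 5 rows; each row shifts and turns the commanded pose from where the row before left it, along the tool's axes as they then stand; what a row does not reach is not made up. A row lasts 1/8 s, in which the tool goes at most 62.5 mm and 10.7 degrees, less where a joint would pass 70% of its speed; a pose out of reach is approached as far as the arm can. A call is refused whole if a number of a shift passes 62.5 or a number of a turn 10.7, either way. A call with a gripper value outside its range is refused whole. The fingers move at their own pace and stop on an object; the grip force is fixed at half the most. Time passes only in rows, so rows that do not move let the fingers close. It gives the time, the measured TCP pose, the force and the opening at its end, in the units of the state.
- read_state(): the state, without advancing time (a new reading comes with each control period).
- get_image(name): name is "side" or "top"; returns (picture, depth): 384x512x3 uint8, blue, green, red; 384x512 float32, mm along the optical axis (not along the pixel's ray), 0 where there is no reading.
- calibration(name): a dict with "K" (3x3 intrinsics, pixels), "R" (3x3) and "t" (3): a world point X has camera coordinates R X + t. Camera axes: x right, y down, z forward; pixel columns grow to the right and rows downward; lengths in mm; the calibration is good to about 2 mm. A picture is of the moment at which its call begins. calibration takes no time and is no camera call.
- finish_job(): hands the job in, once; it reports no verdict.
The state is a dict: "clock": time; "qpos": joint angles; "qd": joint speeds; "tau": joint torques, N m; "eef_pos": TCP position; "tool_rot": TCP orientation; "force": force on the tool from outside, world axes, zero at the start; "torque": the same for the moment, N m; "width": finger opening in mm.
Only numpy, scipy, OpenCV 4.12 (cv2) and the standard library are available. Lean on these libraries where they do the work, as an engineer would, in place of code of your own. Each camera call takes 0.05 s, during which the arm holds its last target.

## Task

Two reversible screwdriver inserts lie in open-topped holders on the controller trainer bench, and the terminals need the flat blade. One insert has been left with its fat socket end sticking out of the open front of its holder: lift it out, turn it end for end and lay it back in the same holder, so that the slim flat blade sticks out in front, the socket lies in the rear pocket and the shaft is fully down in both saddles. Leave the other insert, whose blade already sticks out, where it is.

Things in the scene. Friction and masses are not known exactly. Their poses are not given: they have to be found in the camera images.
- insert: Insert to reverse, 176 mm long, lying level, about 90 g: square steel shaft 8 x 8 mm; at mid-length a black grip 16 x 16 mm in section, 48 mm long (pinch its flat sides); a fat round socket, 24 mm across and 26 mm long, at one end; a slim flat blade at the other. Origin: middle of the grip, on the axis; -x along the shaft to the blade end, +x to the socket, z up. It starts with the socket out.
- blade_tip (a point): Tip of that insert's blade, on the shaft's axis, at x = -88 mm from its origin; the blade is 5 mm wide seen from above. The socket's face is at x = +88 mm.
- holder: Its fixed dark steel holder. Origin on the bench, midway between two saddles; -x out of the open front, z up. Base x -46 to 112, 60 wide, 10 thick (mm). Saddles 8 thick at x = 42 and -42, 64 high, 76 clear between; slots open on top, 14 wide, flaring to about 30, floor 41 high: a seated axis lies at z = 45, free to lie 14 off centre along x. Rear pocket, open on top: x 57 to 112, walls 50 high.
- other_insert: An equal insert in an equal second holder, its blade already out in front; axes as for the first. Leave it alone. One holder stands to the robot's left, the other to its right, in either order, 160 to 260 mm apart in y; both fronts face the robot (-x) within 15 degrees.
There are look-alikes about, which are no part of the job. Leave any green or purple look-alike of the insert alone.

How it is judged:
By the outcome, as a careful person would: the job done as asked, in the order asked, and still so for the second after the job is handed in, with the robot touching nothing.
It also fails if it takes over 38 s, if anything falls off the work surface, if the arm or the gripper's body presses on something with over 40 N, if the wrist force passes 120 N, or if a joint passes its speed limit or range.

## Working session

There is one attempt and no reset: what is moved stays moved. The work goes in short steps, Python scripts to look and compute and a tool call to move; the robot and the scene stay as the last step left them, time stands still between calls to the robot, and variables do not carry over. Pictures are saved under pics/ and viewed, and the job is handed in when it is done.

Besides the shell and the picture viewer there is one more tool, called after "Emit:" as name(argument=value, ...), one argument or row to a line, values as JSON. play_rows: Moves the arm, as the interface text tells. Its arguments: {"type":"object","properties":{"targets":{"type":"array"}},"required":["targets"]}

```bash
mkdir -p pics
python3 - <<'E'
from cell import *
import cv2,numpy as np
s=read_state();print(s)
for n in("top","side"):
    p,d=get_image(n);cv2.imwrite(f"pics/{n}0.png",p);np.save(f"{n}0.npy",d)
    c=calibration(n);print(n,c)
E
```

```text
{'clock': 0.0, 'qpos': array([-1.23679864,  0.62932875,  0.03844452,  1.51839882, -0.02698694,
        0.99626846, -0.02005027]), 'qd': array([-0.0007937 , -0.00073127,  0.00185961, -0.00216845, -0.00045714,
        0.00018675, -0.00140359]), 'tau': array([-1.42239730e-05, -5.63417780e+01,  1.22661106e+00, -1.93443471e+01,
        1.11174028e-02,  1.09134571e-02,  6.64067286e-06]), 'eef_pos': array([252.73424864, 598.16936135, 230.39052955]), 'tool_rot': array([3.14155562e+00, 1.88490517e-03, 1.17095267e+00]), 'force': array([-0.05098204,  0.01081945, -0.06192948]), 'torque': array([-0.00553984,  0.0365211 , -0.02005365]), 'width': 85.15751429701199}
top {'K': array([[356.95395599,   0.        , 251.99368702],
       [  0.        , 356.95395599, 197.39735798],
       [  0.        ,   0.        ,   1.        ]]), 'R': array([[-0.00284494, -0.99997626,  0.00627594],
       [-0.99656573,  0.00231575, -0.08277306],
       [ 0.08275656, -0.00648987, -0.99654866]]), 't': array([ 179.36666732,  584.70477248, 1211.58310448])}
side {'K': array([[462.25513402,   0.        , 254.69886121],
       [  0.        , 462.25513402, 199.83363553],
       [  0.        ,   0.        ,   1.        ]]), 'R': array([[ 0.77835342, -0.62776644,  0.00867481],
       [-0.40572968, -0.51350335, -0.75610696],
       [ 0.47911312,  0.5849988 , -0.65439057]]), 't': array([-339.28706061,  384.65816539,  940.73479343])}
```

View pics/top0.png

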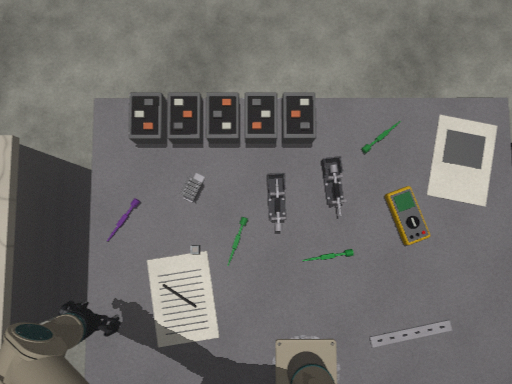

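View pics/side0.png

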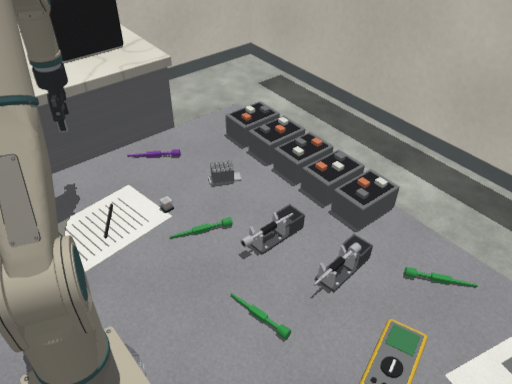

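The left holder (top view, about (277,203)) has the fat end towards the robot. The right one (335,187) has its slim blade out. I'll zoom in on both.

```bash
cat > h.py <<'E'
import numpy as np,cv2
from cell import calibration
def ray(n,u,v,z):
    c=calibration(n);K,R,t=c["K"],c["R"],c["t"]
    C=-R.T@t; d=R.T@np.linalg.inv(K)@np.array([u,v,1.]); return C+d*(z-C[2])/d[2]
def proj(n,X):
    c=calibration(n);q=c["K"]@(c["R"]@np.array(X,float)+c["t"]);return q[:2]/q[2]
def depthpt(n,u,v,d):
    c=calibration(n);K,R,t=c["K"],c["R"],c["t"]
    return R.T@(np.linalg.inv(K)@np.array([u,v,1.])*d-t)
E
python3 - <<'E'
import cv2,numpy as np
a=cv2.imread("pics/top0.png")[165:240,255:355];b=cv2.imread("pics/side0.png")[200:295,235:380]
cv2.imwrite("pics/topc.png",cv2.resize(a,None,fx=8,fy=8,interpolation=cv2.INTER_CUBIC))
cv2.imwrite("pics/sidec.png",cv2.resize(b,None,fx=5,fy=5,interpolation=cv2.INTER_CUBIC))
E
```

```text
(no output)
```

View pics/topc.png

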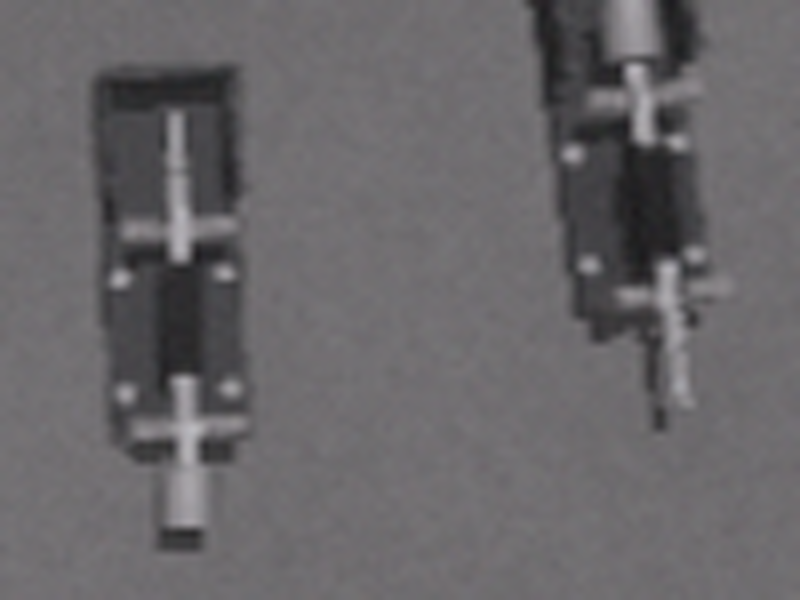

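View pics/sidec.png

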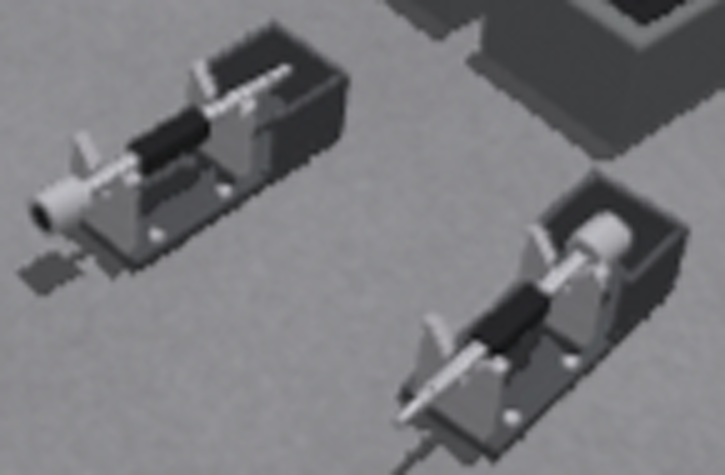

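Run:
```python
from h import *
def T(X,Y,z): return ray("top",255+(X+.5)/8-.5,165+(Y+.5)/8-.5,z)
def S(X,Y,z): return ray("side",235+(X+.5)/5-.5,200+(Y+.5)/5-.5,z)
L={"tip":(176,110,46),"sockface":(185,527,45),"grip1":(178.5,262,53),"grip2":(182,376,53),"sadR":(179,229,64),"sadF":(188,428,64),"cornRL":(98,68,50),"cornRR":(240,68,50)}
for k,v in L.items(): print(k,T(*v).round(1))
p=T(*L["tip"])-T(*L["sockface"]);print(np.degrees(np.arctan2(p[1],p[0])),np.linalg.norm(p))
p=T(*L["sadR"])-T(*L["sadF"]);print(np.degrees(np.arctan2(p[1],p[0])),np.linalg.norm(p))
print("side tip",S(290,68,46),"grip ends top", S(137,147,53),S(200,112,53))
# depth check
import numpy as np
d=np.load("top0.npy")
for Y in range(255,390,12): 
    u,v=round(255+(180.5)/8-.5),round(165+Y/8-.5); print(u,v,depthpt("top",u,v,d[v,u]).round(1))
```

```text
tip [648.5  93.9  46. ]
sockface [471.3  91.6  45. ]
grip1 [582.8  94.   53. ]
grip2 [534.7  92.9  53. ]
sadR [595.8  94.5  64. ]
sadF [512.5  91.4  64. ]
cornRL [666.1 127.3  50. ]
cornRR [665.9  66.8  50. ]
0.7629500952178693 177.26394850264725
2.08535677981424 83.33040615599984
side tip [648.34723386  97.1118924   46.        ] grip ends top [537.71993543  96.27687378  53.        ] [581.28551772  95.90374048  53.        ]
277 196 [587.4  93.4  51.9]
277 198 [580.6  93.5  51.9]
277 199 [576.8  93.9  56.6]
277 201 [570.   94.   57.4]
277 202 [567.   93.6  51.9]
277 204 [560.2  93.7  52.9]
277 205 [556.7  93.9  55.1]
277 207 [550.   93.9  53.7]
277 208 [546.7  93.8  52.2]
277 210 [539.8  94.2  56.5]
277 211 [536.5  94.   54. ]
277 213 [530.1  93.4  45.4]
```

```bash
cat > plan.py <<'E'
import numpy as np
from scipy.spatial.transform import Rotation as Ro
def plan(p0,rpy0,p1,yaw1,n,dyaw=None):
    """rows from pose0 to pose1 in n rows; tilt corrected; dyaw = explicit signed yaw change(deg)"""
    R=Ro.from_euler("xyz",rpy0);p=np.array(p0,float);p1=np.array(p1,float)
    yaw0=np.degrees(rpy0[2])
    if dyaw is None: dyaw=(yaw1-yaw0+180)%360-180
    for i in range(1,n+1):
        tgt=np.array(p0)+(p1-np.array(p0))*i/n
        Rt=Ro.from_euler("xyz",[180,0,yaw0+dyaw*i/n],degrees=True)
        s=R.inv().apply(tgt-p).round(1); t=np.degrees((R.inv()*Rt).as_rotvec()).round(1)
        print('{"slide":%s,"turn":%s}'%(s.tolist(),t.tolist()))
        p=p+R.apply(s);R=R*Ro.from_rotvec(t,degrees=True)
    print(p.round(1),R.as_euler("xyz",degrees=True).round(2))
E
python3 - <<'E'
from cell import *;from plan import *
s=read_state()
plan(s["eef_pos"],s["tool_rot"],[559,93.7,150],91.3,11)
E
```

```text
{"slide":[-31.4, 43.5, 7.4],"turn":[-0.0, 0.1, -2.2]}
{"slide":[-33.1, 42.3, 7.3],"turn":[-0.0, -0.0, -2.2]}
{"slide":[-34.6, 40.9, 7.3],"turn":[-0.0, -0.0, -2.2]}
{"slide":[-36.2, 39.6, 7.3],"turn":[-0.0, -0.0, -2.2]}
{"slide":[-37.7, 38.2, 7.3],"turn":[-0.0, -0.0, -2.2]}
{"slide":[-39.2, 36.7, 7.3],"turn":[-0.0, -0.0, -2.2]}
{"slide":[-40.5, 35.2, 7.4],"turn":[-0.0, -0.0, -2.2]}
{"slide":[-41.8, 33.6, 7.3],"turn":[-0.0, -0.0, -2.2]}
{"slide":[-43.1, 31.9, 7.3],"turn":[-0.0, -0.0, -2.2]}
{"slide":[-44.3, 30.3, 7.3],"turn":[-0.0, -0.0, -2.2]}
{"slide":[-45.4, 28.6, 7.3],"turn":[-0.0, -0.0, -2.2]}
[559.   93.7 150. ] [-180.     -0.     91.29]
```

Emit:
play_rows(
  targets=[
    {"slide":[-31.4,43.5,7.4],"turn":[0,0,-2.2],"hand":85},
    {"slide":[-33.1,42.3,7.3],"turn":[0,0,-2.2],"hand":85},
    {"slide":[-34.6,40.9,7.3],"turn":[0,0,-2.2],"hand":85},
    {"slide":[-36.2,39.6,7.3],"turn":[0,0,-2.2],"hand":85},
    {"slide":[-37.7,38.2,7.3],"turn":[0,0,-2.2],"hand":85},
  ],
)

```text
clock: 0.72
eef_pos: [392.8, 367.8, 194.3]
tool_rot: [-3.142, 0.0, 1.364]
force: [0.8, 0.4, -0.8]
width: 85.3
```

Emit:
play_rows(
  targets=[
    {"slide":[-39.2,36.7,7.3],"turn":[0,0,-2.2],"hand":85},
    {"slide":[-40.5,35.2,7.4],"turn":[0,0,-2.2],"hand":85},
    {"slide":[-41.8,33.6,7.3],"turn":[0,0,-2.2],"hand":85},
    {"slide":[-43.1,31.9,7.3],"turn":[0,0,-2.2],"hand":85},
    {"slide":[-44.3,30.3,7.3],"turn":[0,0,-2.2],"hand":85},
  ],
)

```text
clock: 1.35
eef_pos: [531.9, 138.6, 157.6]
tool_rot: [-3.141, -0.0, 1.556]
force: [0.6, 0.7, -0.1]
width: 85.2
```

Emit:
play_rows(
  targets=[
    {"slide":[-45.4,28.6,7.3],"turn":[0,0,-2.2],"hand":85},
    {"slide":[0,0,0],"turn":[0,0,0],"hand":85},
  ],
)

```text
clock: 1.6
eef_pos: [560.8, 87.8, 149.7]
tool_rot: [-3.141, 0.003, 1.584]
force: [-0.8, -0.1, -0.5]
width: 85.1
```

Run:
```python
from cell import *;from plan import *
s=read_state();print(s["clock"],s["qpos"],s["eef_pos"],np.degrees(s["tool_rot"]),s["width"],s["force"])
plan(s["eef_pos"],s["tool_rot"],[559,93.7,60],91.3,2)
```

```text
1.6 [-0.142324    0.61566076 -0.09904121  1.82943141  0.09352023  0.70210117
  1.28954672] [560.82521455  87.84801174 149.74025865] [-179.97522324    0.19345658   90.77774972] 85.07206268979405 [-0.75312263 -0.10265423 -0.49304561]
{"slide":[3.1, -0.9, 44.9],"turn":[-0.0, 0.2, -0.3]}
{"slide":[2.9, -0.8, 44.8],"turn":[-0.0, -0.0, -0.2]}
[559.   93.7  60. ] [-1.7997e+02 -1.0000e-02  9.1280e+01]
```

Emit:
play_rows(
  targets=[
    {"slide":[0,0,20],"turn":[0,0,0],"hand":85},
    {"slide":[0,0,20],"turn":[0,0,0],"hand":85},
    {"slide":[0,0,0],"turn":[0,0,0],"hand":85},
    {"slide":[0,0,0],"turn":[0,0,0],"hand":85},
  ],
)

```text
clock: 2.1
eef_pos: [559.3, 95.0, 111.3]
tool_rot: [3.141, -0.0, 1.594]
force: [-0.8, -0.1, 0.6]
width: 84.9
```

Run:
```python
from cell import *;from plan import *;import cv2
for n in("top","side"):
    p,d=get_image(n)
    b=p[165:240,225:325] if n=="top" else p[170:280,215:345]
    cv2.imwrite(f"pics/{n}1.png",cv2.resize(b,None,fx=5,fy=5,interpolation=cv2.INTER_CUBIC))
s=read_state();print(s["clock"],s["eef_pos"],np.degrees(s["tool_rot"]),s["width"],s["force"])
```

```text
2.2 [559.73117552  94.73347498 111.65125958] [ 1.79918448e+02 -2.14615434e-02  9.13144400e+01] 85.11414180864597 [ 0.66338038  0.30825803 -0.15721172]
```

View pics/side1.png

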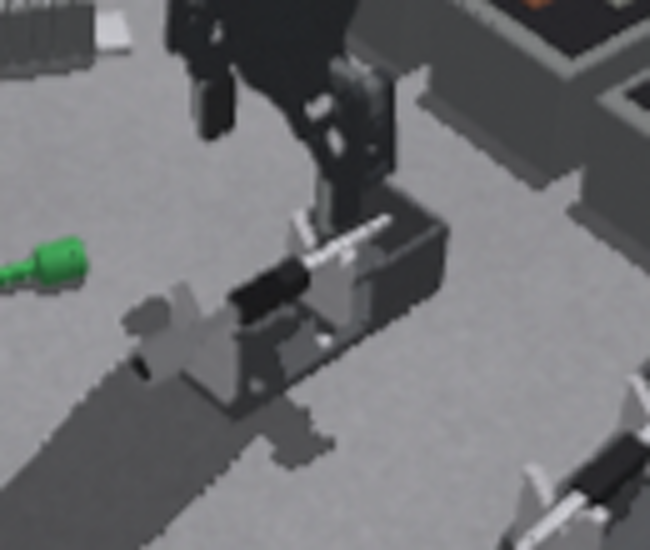

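The jaws straddle the grip, with one finger on each side of the holder. I'll descend straight down and close.

Emit:
play_rows(
  targets=[
    {"slide":[-0.5,0,30],"turn":[0,0,0],"hand":85},
    {"slide":[0,0,30],"turn":[0,0,0],"hand":85},
    {"slide":[0,0,18],"turn":[0,0,0],"hand":85},
    {"slide":[0,0,6],"turn":[0,0,0],"hand":85},
    {"slide":[0,0,0],"turn":[0,0,0],"hand":60},
  ],
)

```text
clock: 2.82
eef_pos: [559.6, 93.9, 27.1]
tool_rot: [3.141, -0.0, 1.593]
force: [0.8, -0.6, 1.2]
width: 69.7
```

Emit:
play_rows(
  targets=[
    {"slide":[0,0,0],"turn":[0,0,0],"hand":30},
    {"slide":[0,0,0],"turn":[0,0,0],"hand":24},
    {"slide":[0,0,0],"turn":[0,0,0],"hand":18},
    {"slide":[0,0,0],"turn":[0,0,0],"hand":5},
    {"slide":[0,0,0],"turn":[0,0,0],"hand":5},
  ],
)

```text
clock: 3.45
eef_pos: [559.5, 93.8, 27.3]
tool_rot: [3.141, -0.0, 1.593]
force: [-0.8, 0.2, 5.8]
width: 14.7
```

Emit:
play_rows(
  targets=[
    {"slide":[0,0,0],"turn":[0,0,0],"hand":5},
    {"slide":[0,0,0],"turn":[0,0,0],"hand":5},
  ],
)

```text
clock: 3.7
eef_pos: [559.5, 93.8, 27.3]
tool_rot: [3.141, -0.0, 1.593]
force: [-1.5, 0.8, 5.1]
width: 15.0
```

Gripped at about 15 mm (the grip is 16 mm). Lifting.

Emit:
play_rows(
  targets=[
    {"slide":[0,0,-10],"turn":[0,0,0],"hand":5},
    {"slide":[0,0,-25],"turn":[0,0,0],"hand":5},
    {"slide":[0,0,-40],"turn":[0,0,0],"hand":5},
    {"slide":[0,0,-40],"turn":[0,0,0],"hand":5},
    {"slide":[0,0,-15],"turn":[0,0,0],"hand":5},
  ],
)

```text
clock: 4.32
eef_pos: [560.4, 93.9, 159.2]
tool_rot: [3.138, -0.001, 1.593]
force: [-0.5, 0.3, -1.4]
width: 15.1
```

Emit:
play_rows(
  targets=[
    {"slide":[0,0,0],"turn":[0,0,0],"hand":5},
    {"slide":[0,0,0],"turn":[0,0,0],"hand":5},
  ],
)

```text
clock: 4.58
eef_pos: [558.1, 93.5, 155.3]
tool_rot: [-3.139, 0.001, 1.593]
force: [0.0, -0.3, -0.6]
width: 14.9
```

Run:
```python
from cell import *;from plan import *;import cv2
for n in("top","side"):
    p,d=get_image(n)
    b=p[155:240,225:325] if n=="top" else p[130:280,205:345]
    cv2.imwrite(f"pics/{n}2.png",cv2.resize(b,None,fx=4,fy=4,interpolation=cv2.INTER_CUBIC))
s=read_state();print(s["clock"],s["qpos"],s["eef_pos"],np.degrees(s["tool_rot"]),s["width"],s["force"],s["torque"])
```

```text
4.675 [-0.14603764  0.60707837 -0.10652384  1.82742525  0.09248629  0.71498234
  1.28960993] [558.19193095  93.51017154 155.19734677] [-1.79824650e+02  3.13754890e-02  9.12926422e+01] 14.820351447329212 [-0.20244504 -0.16042375 -1.54485637] [-0.01659128 -0.05660051 -0.05452539]
```

View pics/side2.png

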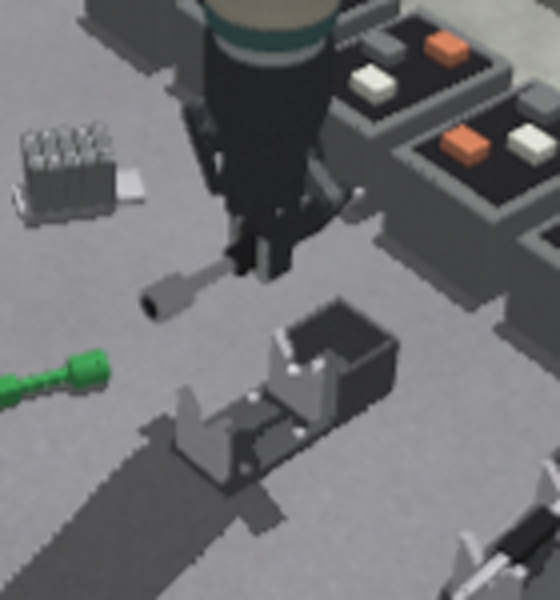

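View pics/top2.png

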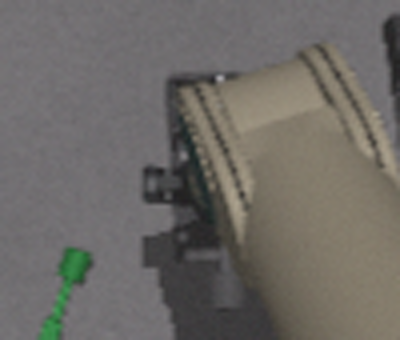

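Emit:
play_rows(
  targets=[
    {"slide":[0,0,0],"turn":[0,0,6],"hand":5},
    {"slide":[0,0,0],"turn":[0,0,10],"hand":5},
    {"slide":[0,0,0],"turn":[0,0,10],"hand":5},
    {"slide":[0,0,0],"turn":[0,0,10],"hand":5},
    {"slide":[0,0,0],"turn":[0,0,10],"hand":5},
  ],
)

```text
clock: 5.3
eef_pos: [558.6, 93.6, 155.5]
tool_rot: [-3.14, 0.002, 0.785]
force: [-0.6, 0.2, -0.6]
width: 14.9
```

Emit:
play_rows(
  targets=[
    {"slide":[0,0,0],"turn":[0,0,10],"hand":5},
    {"slide":[0,0,0],"turn":[0,0,10],"hand":5},
    {"slide":[0,0,0],"turn":[0,0,10],"hand":5},
    {"slide":[0,0,0],"turn":[0,0,10],"hand":5},
    {"slide":[0,0,0],"turn":[0,0,10],"hand":5},
  ],
)

```text
clock: 5.92
eef_pos: [558.6, 93.7, 155.6]
tool_rot: [3.141, 0.002, -0.088]
force: [-1.1, 0.7, -0.8]
width: 14.9
```

Emit:
play_rows(
  targets=[
    {"slide":[0,0,0],"turn":[0,0,10],"hand":5},
    {"slide":[0,0,0],"turn":[0,0,10],"hand":5},
    {"slide":[0,0,0],"turn":[0,0,10],"hand":5},
    {"slide":[0,0,0],"turn":[0,0,10],"hand":5},
    {"slide":[0,0,0],"turn":[0,0,10],"hand":5},
  ],
)

```text
clock: 6.55
eef_pos: [558.6, 93.8, 155.6]
tool_rot: [3.139, 0.0, -0.96]
force: [0.0, -0.8, -0.7]
width: 14.9
```

Emit:
play_rows(
  targets=[
    {"slide":[0,0,0],"turn":[0,0,10],"hand":5},
    {"slide":[0,0,0],"turn":[0,0,10],"hand":5},
    {"slide":[0,0,0],"turn":[0,0,10],"hand":5},
    {"slide":[0,0,0],"turn":[0,0,0],"hand":5},
    {"slide":[0,0,0],"turn":[0,0,0],"hand":5},
  ],
)

```text
clock: 7.18
eef_pos: [558.9, 93.8, 156.2]
tool_rot: [3.14, -0.0, -1.475]
force: [-0.9, -0.1, -1.0]
width: 14.8
```

Run:
```python
from cell import *;from plan import *;import cv2
for n in("top","side"):
    p,d=get_image(n);cv2.imwrite(f"pics/{n}3f.png",p)
    b=p[155:240,225:325] if n=="top" else p[150:270,225:345]
    cv2.imwrite(f"pics/{n}3.png",cv2.resize(b,None,fx=5,fy=5,interpolation=cv2.INTER_CUBIC))
s=read_state();print(s["clock"],s["qpos"],s["eef_pos"],np.degrees(s["tool_rot"]),s["width"],s["force"],s["torque"])
```

```text
7.275 [-0.68354567  0.73410503  0.77368432  1.8418555  -0.67305357  0.84972913
 -1.04795113] [559.11812759  93.77223529 156.57662678] [ 1.79975273e+02  7.00342991e-03 -8.46021171e+01] 15.19153721055792 [ 0.23040217 -0.24222005 -0.99944513] [ 0.0393442   0.05834521 -0.02769765]
```

View pics/side3.png

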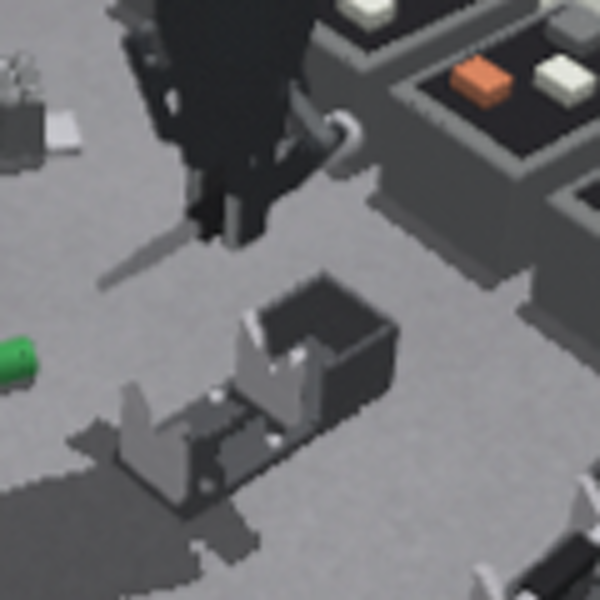

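View pics/top3.png

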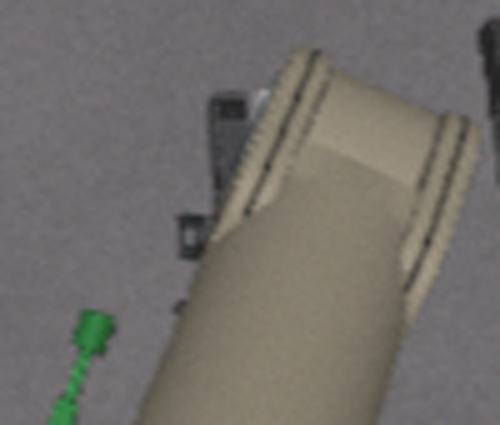

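Run:
```python
import cv2
p=cv2.imread("pics/side3f.png")[195:260,240:310]
cv2.imwrite("pics/s3z.png",cv2.resize(p,None,fx=9,fy=9,interpolation=cv2.INTER_CUBIC))
```

```text
(no output)
```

View pics/s3z.png

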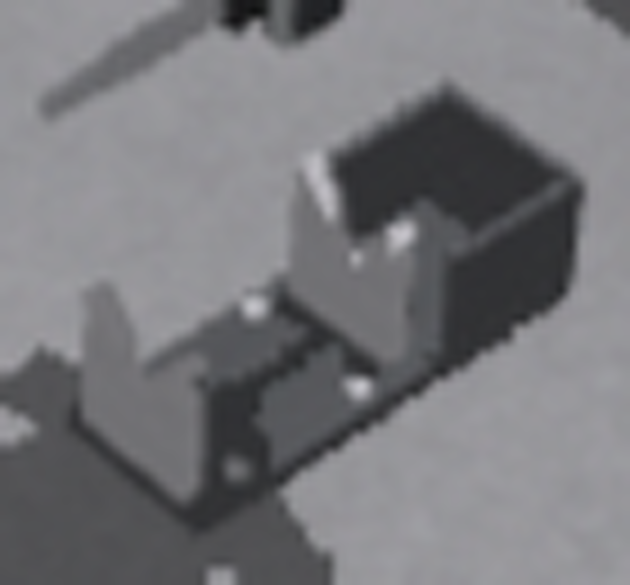

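Run:
```python
from h import *
def S(X,Y,z): return ray("side",240+(X+.5)/9-.5,195+(Y+.5)/9-.5,z)
for k,v in dict(bfl=(74,432,0),bfr=(200,532,0),sfl=(82,408,10),sfr=(192,503,10),prl=(447,85,50),prr=(583,183,50)).items(): print(k,S(*v).round(1))
m=(S(447,85,50)+S(583,183,50))/2; f=(S(74,432,0)+S(200,532,0))/2; g=(S(82,408,10)+S(192,503,10))/2
print(m,f,g, np.degrees(np.arctan2(m[1]-f[1],m[0]-f[0])),np.degrees(np.arctan2(m[1]-g[1],m[0]-g[0])))
```

```text
bfl [509.2 120.8   0. ]
bfr [513.1  65.8   0. ]
sfl [511.3 119.6  10. ]
sfr [512.6  69.2  10. ]
prl [663.6 128.3  50. ]
prr [665.8  69.   50. ]
[664.73351883  98.63381365  50.        ] [5.11150745e+02 9.33252996e+01 5.68434189e-14] [511.94235565  94.38515129  10.        ] 1.9796127073577607 1.592812722865586
```

Run:
```python
from h import *
for z in (165,170,175,180,185): 
    u=proj("side",[559.1-87.6,93.8-8.3,z]); print(z,u,((u+.5-[240,195])*9-.5).round())
```

```text
165 [244.46872503 210.12978384] [ 44. 140.]
170 [244.45658232 208.57933036] [ 44. 126.]
175 [244.44436752 207.0196711 ] [ 44. 112.]
180 [244.43207998 205.45072383] [44. 98.]
185 [244.41971905 203.87240533] [44. 84.]
```

Emit:
play_rows(
  targets=[
    {"slide":[0,0,0],"turn":[0,0,3.5],"hand":5},
    {"slide":[-0.3,4.5,0],"turn":[0,0,0],"hand":5},
    {"slide":[0,0,30],"turn":[0,0,0],"hand":5},
    {"slide":[0,0,25],"turn":[0,0,0],"hand":5},
    {"slide":[0,0,0],"turn":[0,0,0],"hand":5},
  ],
)

```text
clock: 7.9
eef_pos: [553.1, 94.0, 100.5]
tool_rot: [3.138, 0.0, -1.538]
force: [-0.5, -1.5, -0.6]
width: 15.1
```

Emit:
play_rows(
  targets=[
    {"slide":[0,0,0],"turn":[0,0,0],"hand":5},
    {"slide":[0,0,0],"turn":[0,0,0],"hand":5},
  ],
)

```text
clock: 8.15
eef_pos: [555.5, 93.9, 102.9]
tool_rot: [-3.14, 0.0, -1.539]
force: [0.7, 0.4, -0.9]
width: 15.0
```

Run:
```python
from cell import *;from plan import *;import cv2
for n in("side",):
    p,d=get_image(n);cv2.imwrite(f"pics/{n}4f.png",p)
    b=p[180:265,235:325]
    cv2.imwrite(f"pics/{n}4.png",cv2.resize(b,None,fx=7,fy=7,interpolation=cv2.INTER_CUBIC))
s=read_state();print(s["clock"],s["eef_pos"],np.degrees(s["tool_rot"]),s["width"],s["force"],s["torque"])
```

```text
8.2 [555.39897772  93.92488836 102.80621582] [-1.79900972e+02  1.74922195e-02 -8.81886157e+01] 14.639152136830774 [-0.12979093  0.04402146 -1.39585687] [-0.03801921 -0.00424924 -0.04088866]
```

View pics/side4.png

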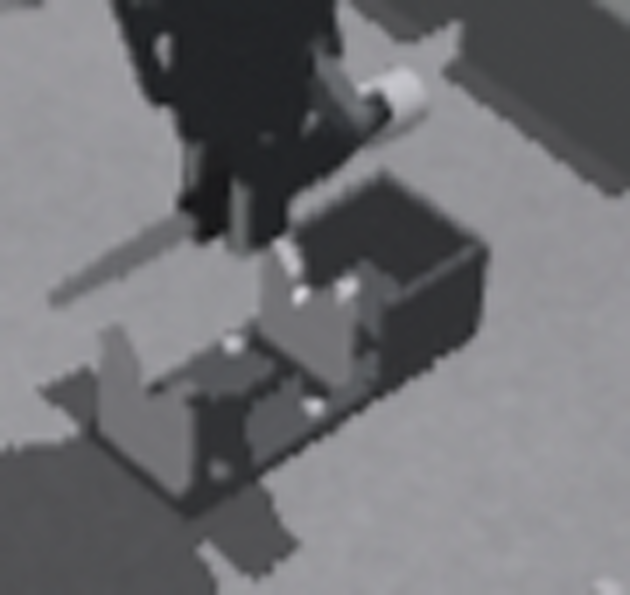

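The blade tip projects where it should, so the insert is level and aligned. Going down in stages.

Emit:
play_rows(
  targets=[
    {"slide":[0,0,20],"turn":[0,0,0],"hand":5},
    {"slide":[0,0,20],"turn":[0,0,0],"hand":5},
    {"slide":[0,0,10],"turn":[0,0,0],"hand":5},
    {"slide":[0,0,5],"turn":[0,0,0],"hand":5},
    {"slide":[0,0,0],"turn":[0,0,0],"hand":5},
  ],
)

```text
clock: 8.82
eef_pos: [554.6, 93.7, 46.4]
tool_rot: [3.141, -0.0, -1.54]
force: [-0.1, 0.3, -0.7]
width: 15.2
```

Emit:
play_rows(
  targets=[
    {"slide":[0,0,6],"turn":[0,0,0],"hand":5},
    {"slide":[0,0,6],"turn":[0,0,0],"hand":5},
    {"slide":[0,0,4],"turn":[0,0,0],"hand":5},
    {"slide":[0,0,0],"turn":[0,0,0],"hand":5},
  ],
)

```text
clock: 9.32
eef_pos: [554.5, 93.9, 30.5]
tool_rot: [3.141, 0.0, -1.54]
force: [-0.4, 0.1, -0.0]
width: 14.8
```

Run:
```python
from cell import *;from plan import *;import cv2
for n in("side",):
    p,d=get_image(n);cv2.imwrite(f"pics/{n}5f.png",p)
    b=p[180:265,235:325]
    cv2.imwrite(f"pics/{n}5.png",cv2.resize(b,None,fx=7,fy=7,interpolation=cv2.INTER_CUBIC))
s=read_state();print(s["clock"],s["eef_pos"],np.degrees(s["tool_rot"]),s["width"],s["force"],s["torque"])
```

```text
9.375 [554.66946657  93.90693809  30.67886821] [ 1.79987299e+02 -6.73735659e-04 -8.82073303e+01] 14.914661751628039 [ 0.44166486  0.16528864 -1.58353825] [-0.00287825 -0.00208418  0.04151651]
```

View pics/side5.png

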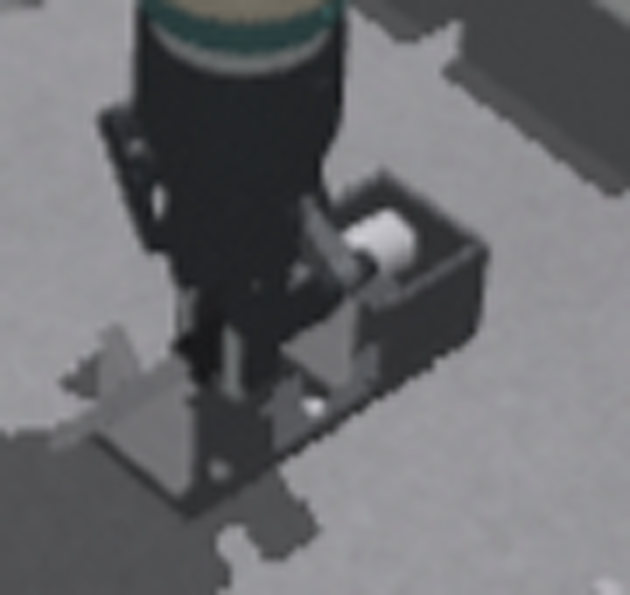

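The shaft is in the front slot and the socket is in the rear pocket, with no contact force and about 3 mm left. Lowering in small steps until it touches.

Emit:
play_rows(
  targets=[
    {"slide":[0,0,2],"turn":[0,0,0],"hand":5},
    {"slide":[0,0,1.2],"turn":[0,0,0],"hand":5},
    {"slide":[0,0,0],"turn":[0,0,0],"hand":5},
  ],
)

```text
clock: 9.75
eef_pos: [554.7, 93.9, 27.5]
tool_rot: [3.141, 0.0, -1.539]
force: [0.1, 0.4, -1.3]
width: 14.9
```

Emit:
play_rows(
  targets=[
    {"slide":[0,0,0.8],"turn":[0,0,0],"hand":5},
    {"slide":[0,0,0],"turn":[0,0,0],"hand":5},
  ],
)

```text
clock: 10.0
eef_pos: [554.8, 93.9, 27.4]
tool_rot: [-3.141, 0.0, -1.54]
force: [-1.0, -0.5, 5.2]
width: 15.0
```

Emit:
play_rows(
  targets=[
    {"slide":[0,0,0.6],"turn":[0,0,0],"hand":5},
    {"slide":[0,0,0],"turn":[0,0,0],"hand":5},
  ],
)

```text
clock: 10.25
eef_pos: [554.8, 93.9, 27.3]
tool_rot: [-3.141, 0.001, -1.54]
force: [-2.8, 0.4, 10.9]
width: 14.6
```

It touches down at TCP z = 27.4, within 0.1 mm of the original seated grasp height. I'll ease off and release.

Emit:
play_rows(
  targets=[
    {"slide":[0,0,-1],"turn":[0,0,0],"hand":5},
    {"slide":[0,0,0],"turn":[0,0,0],"hand":18},
    {"slide":[0,0,0],"turn":[0,0,0],"hand":26},
    {"slide":[0,0,0],"turn":[0,0,0],"hand":45},
    {"slide":[0,0,0],"turn":[0,0,0],"hand":60},
  ],
)

```text
clock: 10.88
eef_pos: [554.7, 93.9, 27.1]
tool_rot: [3.141, -0.0, -1.54]
force: [-0.5, 0.6, -0.1]
width: 59.9
```

Emit:
play_rows(
  targets=[
    {"slide":[0,0,0],"turn":[0,0,0],"hand":60},
    {"slide":[0,0,-15],"turn":[0,0,0],"hand":60},
    {"slide":[0,0,-40],"turn":[0,0,0],"hand":60},
    {"slide":[0,0,-50],"turn":[0,0,0],"hand":60},
    {"slide":[0,0,-50],"turn":[0,0,0],"hand":60},
  ],
)

```text
clock: 11.5
eef_pos: [554.5, 93.6, 184.6]
tool_rot: [-3.141, -0.0, -1.54]
force: [0.6, 0.9, -0.6]
width: 60.0
```

Emit:
play_rows(
  targets=[
    {"slide":[-40,0,-10],"turn":[0,0,0],"hand":60},
    {"slide":[-50,0,0],"turn":[0,0,0],"hand":60},
    {"slide":[-50,0,0],"turn":[0,0,0],"hand":60},
    {"slide":[-50,0,0],"turn":[0,0,0],"hand":60},
    {"slide":[-50,0,0],"turn":[0,0,0],"hand":60},
  ],
)

```text
clock: 12.12
eef_pos: [547.0, 335.3, 193.5]
tool_rot: [-3.141, 0.0, -1.54]
force: [0.4, 0.7, -0.2]
width: 59.8
```

Emit:
play_rows(
  targets=[
    {"slide":[0,0,0],"turn":[0,0,0],"hand":60},
    {"slide":[0,0,0],"turn":[0,0,0],"hand":60},
  ],
)

```text
clock: 12.38
eef_pos: [547.2, 332.9, 192.9]
tool_rot: [-3.141, -0.001, -1.54]
force: [0.3, 0.1, 0.1]
width: 59.7
```

Run:
```python
from cell import *;from plan import *;import cv2
for n in("top","side"):
    p,d=get_image(n);cv2.imwrite(f"pics/{n}6f.png",p);np.save(n+"6.npy",d)
    b=p[165:240,255:355] if n=="top" else p[200:295,235:380]
    cv2.imwrite(f"pics/{n}6.png",cv2.resize(b,None,fx=8 if n=="top" else 5,fy=8 if n=="top" else 5,interpolation=cv2.INTER_CUBIC))
s=read_state();print(s["clock"],s["eef_pos"],np.degrees(s["tool_rot"]),s["width"],s["force"],s["torque"])
```

```text
12.475 [547.67849773 331.87655646 192.94505705] [-1.79965892e+02 -3.83915636e-02 -8.83620208e+01] 59.84752001111606 [ 0.65779269  0.83520624 -0.00626979] [-0.0374736   0.02353197  0.01266044]
```

View pics/side6.png

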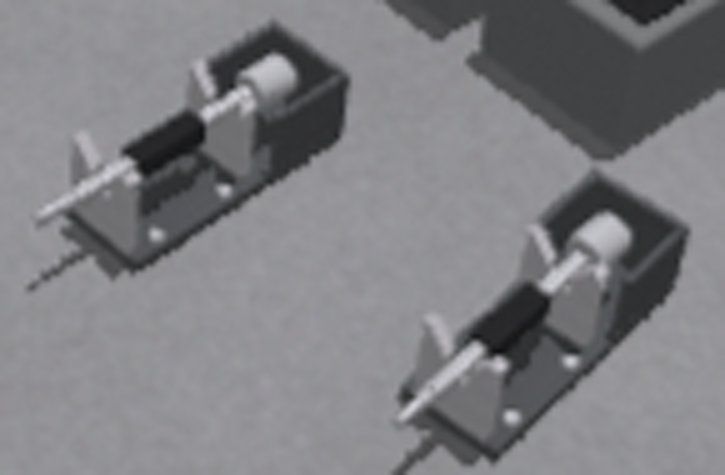

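View pics/top6.png

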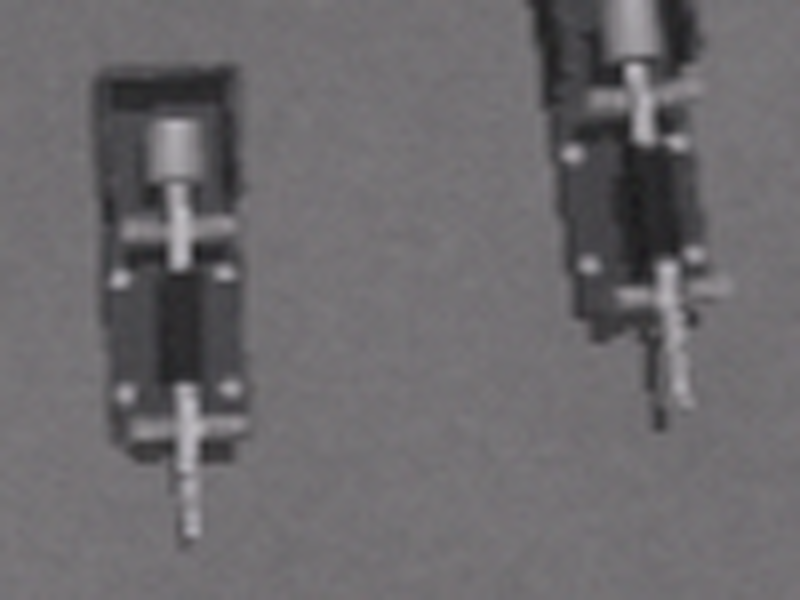

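Both inserts now show their blades in front. The left one's socket is in its pocket and its shaft sits in both slots. One quick check of level and height from the two views.

Run:
```python
from h import *
def tri(a,b):
    A=[];B=[]
    for n,(u,v) in(("top",a),("side",b)):
        c=calibration(n);P=c["K"]@np.c_[c["R"],c["t"]];A.append(P);B.append(np.array([[u],[v]],float))
    X=cv2.triangulatePoints(A[0],A[1],B[0],B[1]);return (X[:3]/X[3]).ravel().round(1)
t=lambda X,Y:(255+(X+.5)/8-.5,165+(Y+.5)/8-.5); s=lambda X,Y:(235+(X+.5)/5-.5,200+(Y+.5)/5-.5)
print("tip",tri(t(190,536),s(38,217)),"gripfront",tri(t(184,384),s(128,153)),"griprear",tri(t(179,270),s(192,116)))
print("other tip",tri(t(684,404),s(398,417)))
for n in("top",):
  d=np.load("top6.npy");P=[depthpt("top",277,v,d[v,277]) for v in range(200,212)];P=np.array(P);print(P[:,2].round(),P[:,2].mean())
a=cv2.imread("pics/side0.png");b=cv2.imread("pics/side6f.png");print("other diff",cv2.absdiff(a,b)[225:295,310:380].mean())
```

```text
tip [467.2  90.2  50.6] gripfront [530.   93.1  55.8] griprear [577.3  95.4  53. ]
other tip [ 521.2 -118.2   50.6]
[51. 55. 55. 55. 51. 51. 50. 55. 51. 55. 48. 54.] 52.70152595047231
other diff 5.873265306122449
```

```bash
python3 -c "
from cell import *
print(finish_job())"
```

```text
the job is handed in; nothing more can be done
None
```

The left-hand insert is turned end for end and back in its own holder, and I handed the job in at about 12.5 s. I lifted it by the grip, turned it half a turn, lowered it until it touched and released it. I then moved the gripper about 240 mm to the side.

**Last checks**
- **Position:** in both views the blade sticks out in front, the socket is in the rear pocket and the shaft lies in both slots.
- **Seating height:** it touched down at TCP z = 27.4 mm; the original seated grasp was at 27.3 mm. The grip's top measures 52.7 mm by depth, against 53 mm expected.
- **Blade tip:** the two views put its tip at z = 50.6 mm. That is about 5 mm above the nominal 45 mm, but the untouched seated insert measures the same 50.6 mm, so I put it down to camera bias.
- **Forces:** the highest wrist force I saw was about 11 N, when pressing the insert down.
- **Other insert:** it looks the same before and after. The pixel difference around it averaged 5.9 grey levels; I took that as image noise without checking further.

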